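Sweep the loose spares into the magnetic parts tray

TASK

Using the closed fingers as a broom, sweep the three loose spares (the end clamp, the black relay and the cream relay) along the mounting plate, over the sloping lip and into the open-fronted green tray, until each lies wholly on the tray's flat floor behind the lip. Only push them: do not pick up or lift any of them, and leave the blue tape roll, the pen and the marker where they lie.

Things in the scene. Friction and masses are not known exactly. Their poses are not given: they have to be found in the camera images.
- tray: Green parts tray, fixed to the plate, open on one side. Origin: middle of the open front edge, on the plate (z = 0). +x points out of the opening, roughly away from the robot; y along the opening. Lip slopes from x = 0 (height 0) to x = -20 mm (3.5 mm), then flat floor 3.5 mm high to the back wall at x = -85 mm. Inside 140 mm wide (y +-70). Side and back walls 3 mm thick, 20 mm high.
- end_clamp: Loose light-grey/cream DIN-rail end clamp lying flat, 34 x 42 x 10 mm (x, y, z), 25 g or so, outline a flat block with cut corners. Origin: centre of its underside. Starts in front of the opening, farther from the tray than the relays.
- relay_black: Loose black plug-in relay, 12 x 33 x 15 mm (x, y, z), about 20 g, lying on the plate, three small pins at one end. Origin: centre of its underside. Starts in front of one half of the opening.
- relay_cream: Loose cream plug-in relay, same shape and size as the black one (12 x 33 x 15 mm), about 20 g. Origin: centre of its underside. Starts in front of the other half of the opening.
- tape_roll: Bystander, loose: roll of blue tape lying flat, 65 mm across, 19 mm high. Origin: centre of its underside. Leave alone.
- pen: Bystander, loose: blue and white pen, 121 mm long, 36 mm wide over its clip, 12 mm high; long axis x. Origin: centre of its underside. Leave alone.
- marker: Bystander, loose: white marker with black cap, 133 mm long (its y axis), 12 mm thick. Origin: centre of its underside. Leave alone.
There are look-alikes about, which are no part of the job. Leave any pink or yellow look-alike of the end_clamp alone.

How it is judged (in metres and radians):
At the end, for the whole second after the job is handed in: End clamp and both relays at rest in the tray: centres over 24 mm behind its front edge, between its walls, underside centres under 22 mm above the plate. Tape roll, pen and marker within 15 mm of where they started (x of end_clamp in the frame of tray between -0.086 and -0.024 m and y of end_clamp in the frame of tray between -0.07 and 0.07 m and z of end_clamp in the frame of tray between -0.003 and 0.022 m and linear speed of each of end_clamp, relay_black, relay_cream below 0.02 m/s and x of relay_black in the frame of tray between -0.086 and -0.024 m and y of relay_black in the frame of tray between -0.07 and 0.07 m and z of relay_black in the frame of tray between -0.003 and 0.022 m and x of relay_cream in the frame of tray between -0.086 and -0.024 m and y of relay_cream in the frame of tray between -0.07 and 0.07 m and z of relay_cream in the frame of tray between -0.003 and 0.022 m and distance of each of tape_roll, pen, marker from where it was at the start of the episode below 0.015 m); the robot touches nothing.
It fails at once if a spare is lifted: its underside centre comes more than 28 mm above the plate (height (world z) of any of end_clamp, relay_black, relay_cream above 0.028 m).
It fails at once if the tape roll, the pen or the marker is disturbed (moved more than 15 mm) (distance of any of tape_roll, pen, marker from where it was at the start of the episode above 0.015 m).
It also fails if it takes over 54 s, if anything falls off the work surface, if the arm or the gripper's body presses on something with over 40 N, if the wrist force passes 120 N, or if a joint passes its speed limit or range.

ROBOT

A 6-joint arm with a two-finger parallel gripper is mounted at the origin on a cart in front of the work surface, level with it; the furniture and walls round the work are solid. World frame = base frame: x ahead of the robot, y to its left, z up, the work surface at z = 0. Lengths are in mm, angles in rad, forces in N, time in s.
With the tool pointing down it reaches from about 400 to 925 mm from the base axis. Payload 12.5 kg.
Tool frame: the origin (TCP) lies midway between the tips of the shut fingers; the grasp point (between the pads) lies 19 mm behind it; z points along the fingers, y is the line along which they close (so a half turn about z gives the same grasp; the last joint's range is limited). The gripper opens to 95 mm and grips with 3 to 60 N. Pads are 20 mm wide; open, the fingers measure 119 mm over their backs; the gripper's body (75 mm by 180 mm) begins 59 mm behind the grasp point.
Start: joints at [-1.261, 0.491, 1.559, -0, 1.092, -0.106], TCP at [252.475, -571.754, 214.661] pointing down, gripper open.
Joint ranges: [-3.1, 3.1], [-0.84, 2.19], [0.05, 2.79], [-1.13, 4.28], [0.06, 2.93], [-2.69, 2.69]. Speed limits (rad/s): [2.22, 2.22, 2.79, 3.14, 3.14, 3.14].

INTERFACE

Orientations are given as [roll, pitch, yaw] about the fixed x, y, z axes, in that order (R = Rz(yaw) Ry(pitch) Rx(roll)).
In Python, from cell import state, viewer, env, models gives the robot as it stands. The module is installed in compiled form; this text tells all that it offers.
- The arm moves only by the tool arm_command, never from a script. Its argument "rows" is a list of rows, each a list of 2 entries, a list of its own where there are three numbers: the shift along the tool's x, y, z normalised to -1 to 1, where 1 is 0.25 m, then the turn about the tool's z normalised to -1 to 1, where 1 is pi rad. A call has exactly 5 rows; each row shifts and turns the commanded pose from where the row before left it, along the tool's axes as they then stand; what a row does not reach is not made up. A row lasts 1/10 s, in which the tool goes at most 50 mm and 8.59 degrees, less where a joint would pass 70% of its speed; a pose out of reach is approached as far as the arm can. A call with a number of a shift or a turn outside -1 to 1 is refused whole. A call with a gripper value outside its range is refused whole. "claw" is the opening, from 0 (shut) to 1 (fully open), set as the call begins (left out, the last holds). The fingers move at their own pace and stop on an object; the grip force is fixed at half the most. Time passes only in rows, so rows that do not move let the fingers close, or fill a call up. It gives the time, the measured TCP pose, the force, the opening and the grip force at its end, in the units of the state.
- state(): the state, without advancing time (a new reading comes with each control period).
- viewer.read_camera(name): name is "side" or "top" or "wrist"; returns (picture, depth): 420x560x3 uint8, red, green, blue; 420x560 float32, mm along the optical axis (not along the pixel's ray), 0 where there is no reading.
- viewer.get_calibration(name): a dict with "camera_matrix" (3x3 intrinsics, pixels), "world_to_cam" (4x4, takes a point from world to camera coordinates). Camera axes: x right, y up, looking along -z (the intrinsics and any distortion apply to the point x, -y, -z); pixel columns grow to the right and rows downward; lengths in mm; the calibration is good to about 2 mm. A picture is of the moment at which its call begins: read the wrist's pose just before it. get_calibration takes no time and is no camera call; for the wrist camera it gives the pose at the moment of the call.
- env.job_done(): hands the job in; it is judged then, once.
Trained networks look in the newest picture that a camera, given by its name, has taken for a name from the list of things; names that differ only in an ending like _2 or _b are one class to them, and where a whole thing is asked for, a point or a joint stands for the part that bears it (a point fixed in the world has none). Each returns a list of dicts, best first, with "confidence" (0 to 1); they miss things now and then, are a little off and sometimes report something else, mostly with a low value. They report only what shows in the picture. A call takes as long as a camera call. They do not tell look-alikes from the thing itself.
- models.search_frame(camera, label): "position" ([x, y, z] in mm, in world coordinates, good to about 4 mm: the middle of the surface that is visible of it).
- models.mark_of(camera, label): "position" ([x, y, z] in mm, in world coordinates, good to about 4 mm: a listed point, or the origin of a listed thing).
The state is a dict: "t": time; "joints": joint angles; "qvel": joint speeds; "tau": joint torques, N m; "eef_pos": TCP position; "tcp_rot": TCP orientation; "ft_force": force on the tool from outside, world axes, zero at the start; "moment": the same for the moment, N m; "opening": opening from 0.0 (shut) to 1.0 (fully open); "grip_force": force on a finger pad.
Only numpy, scipy, OpenCV 4.12 (cv2) and the standard library are available. Lean on these libraries where they do the work, as an engineer would, in place of code of your own. Each camera call takes 0.05 s, during which the arm holds its last target. There are 200 camera calls.

## Working session

There is one attempt and no reset: what is moved stays moved. The work goes in short steps, Python scripts to look and compute and a tool call to move; the robot and the scene stay as the last step left them, time stands still between calls to the robot, and variables do not carry over. Pictures are saved under pics/ and viewed, at most 13 in all, crops included, and the job is handed in when it is done.

Besides the shell and the picture viewer there is one more tool, called after "Call:" as a command line: name --argument value ..., lists and objects as JSON in quotes. arm_command: Moves the arm, as the interface text tells. Scaled input: -1 to 1 covers 0.25 m each way for a shift and pi rad each way for a turn. Its arguments: {"type":"object","properties":{"rows":{"type":"array","items":{"type":"array"}},"claw":{"type":"number"}},"required":["rows"]}

```bash
mkdir -p pics; cat > h.py <<'E'
import numpy as np, cv2
from cell import state, viewer, env, models
def cam(n):
    c=viewer.get_calibration(n); p,d=viewer.read_camera(n)
    return p,d,np.array(c["camera_matrix"]),np.array(c["world_to_cam"])
def world(d,K,T):
    h,w=d.shape; u,v=np.meshgrid(np.arange(w),np.arange(h))
    X=(u-K[0,2])/K[0,0]*d; Y=(v-K[1,2])/K[1,1]*d
    P=np.stack([X,-Y,-d,np.ones_like(d)],-1)
    return (P@np.linalg.inv(T).T)[...,:3]
def save(n,p): cv2.imwrite(n,cv2.cvtColor(p,cv2.COLOR_RGB2BGR))
E
python3 - <<'E'
from h import *
s=state(); print(s)
for n in("top","side"):
    p,d,K,T=cam(n); save(f"pics/{n}0.png",p); np.savez(f"{n}0.npz",p=p,d=d,K=K,T=T); print(n,np.linalg.inv(T)[:3].round(2).tolist(),K[0,0])
    for l in("tray","end_clamp","relay_black","relay_cream","tape_roll","pen","marker"):
        print(l,[(np.round(r["position"]).tolist(),round(r["confidence"],2)) for r in models.mark_of(n,l)])
E
```

```text
{'t': 0.0, 'joints': array([-1.26058895e+00,  4.91554780e-01,  1.55944742e+00, -4.84122567e-06,
        1.09170231e+00, -1.05586654e-01]), 'qvel': array([ 0.00028424, -0.00091712, -0.00059122,  0.00076707,  0.0001144 ,
       -0.00162582]), 'tau': array([ 2.19441237e-03, -6.12629628e+01, -2.58182073e+01,  6.94095762e-02,
        4.81126865e-02, -9.32708622e-05]), 'eef_pos': array([ 252.40025778, -571.50182688,  214.06541803]), 'tcp_rot': array([-3.14048654e+00, -1.12909290e-04,  4.15796207e-01]), 'ft_force': array([ 0.60532127, -0.08200074, -0.21776112]), 'moment': array([ 0.03711146, -0.0307185 ,  0.00552823]), 'grip_force': 0.0, 'opening': 1.0008364492175863}
top [[-0.01, 0.99, -0.12, 448.81], [-1.0, -0.01, 0.02, 522.95], [0.02, 0.12, 0.99, 889.64]] 461.02412175551683
tray [([501.0, 364.0, 0.0], 0.55)]
end_clamp [([610.0, 460.0, -1.0], 0.79), ([626.0, 545.0, -2.0], 0.74), ([575.0, 365.0, -3.0], 0.7), ([385.0, 700.0, -2.0], 0.55), ([521.0, 410.0, 0.0], 0.19)]
relay_black [([521.0, 409.0, 0.0], 0.62)]
relay_cream [([539.0, 312.0, 1.0], 0.7)]
tape_roll [([529.0, 568.0, 1.0], 0.56), ([720.0, 328.0, -1.0], 0.4)]
pen [([720.0, 329.0, 1.0], 0.83)]
marker [([472.0, 555.0, 1.0], 0.88)]
side [[-0.89, 0.19, -0.41, 186.64], [-0.45, -0.37, 0.81, 1292.62], [0.0, 0.91, 0.42, 430.66]] 405.03761565660284
tray [([499.0, 359.0, -2.0], 0.68)]
end_clamp [([614.0, 460.0, 0.0], 0.7), ([629.0, 539.0, 2.0], 0.61), ([388.0, 700.0, -6.0], 0.6), ([578.0, 364.0, 1.0], 0.5)]
relay_black [([523.0, 412.0, -2.0], 0.52)]
relay_cream [([539.0, 311.0, -0.0], 0.59)]
tape_roll [([526.0, 569.0, -4.0], 0.61)]
pen [([715.0, 327.0, -3.0], 0.62)]
marker [([476.0, 554.0, -3.0], 0.51)]
```

View pics/top0.png

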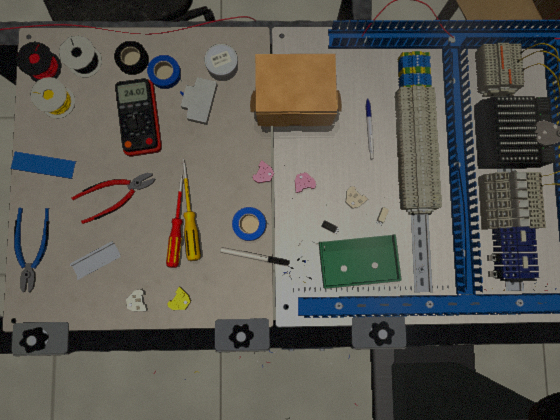

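View pics/side0.png

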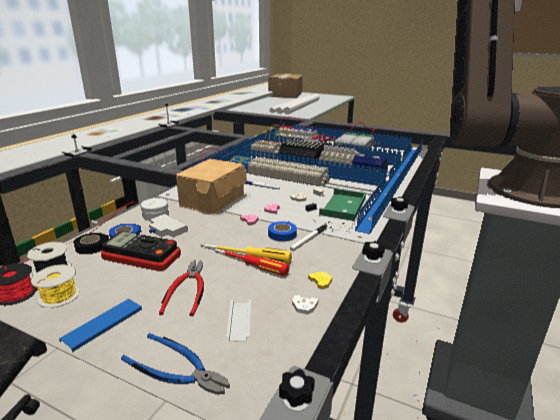

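Top view: tray at about (360,260), black relay (329,226), cream relay (383,214), the cream end clamp (356,197); the pink look-alikes are at (305,182) and (262,172). The side view agrees with this. Next I'll get outlines from the depth and colour.

```bash
python3 - <<'E'
from h import *
z=np.load("top0.npz"); p,d,K,T=[z[k] for k in("p","d","K","T")]
W=world(d,K,T)
hsv=cv2.cvtColor(p,cv2.COLOR_RGB2HSV)
def rect(name,m):
    q=W[m]; r=cv2.minAreaRect(q[:,:2].astype(np.float32)); print(name,m.sum(),np.round(r[0],1),np.round(r[1],1),round(r[2],1),"z",np.percentile(q[:,2],[5,50,95]).round(1)); print(cv2.boxPoints(r).round().tolist())
g=(hsv[...,0]>45)&(hsv[...,0]<90)&(hsv[...,1]>80)&(W[...,0]<530)&(W[...,1]>270)&(W[...,1]<450)&(W[...,0]>400)
rect("tray",g)
for t in(2,14): rect(f"tray z>{t}",g&(W[...,2]>t+1))
for n,(x,y) in dict(clamp=(575,365),black=(521,409),cream=(539,312)).items():
    near=(np.hypot(W[...,0]-x,W[...,1]-y)<32)
    print(n,"nearby z",np.percentile(W[near][:,2],[5,50,95]).round(1))
    m=near&(W[...,2]>5)&~g
    k,l,s,c=cv2.connectedComponentsWithStats(m.astype(np.uint8)); i=1+np.argmax(s[1:,4])
    rect(n,l==i)
# height map around
for x in range(400,720,20):
    print(x,[int(np.nanmax(W[...,2][(abs(W[...,0]-x)<10)&(abs(W[...,1]-y)<10)&(d>0)],initial=-99)) for y in range(180,520,20)])
c=cv2.resize(p[170:300,290:450],None,fx=5,fy=4.6,interpolation=cv2.INTER_CUBIC); save("pics/crop.png",c)
E
```

```text
tray 3142 [454.2 359.6] [ 86.3 146. ] 4.5 z [-0.9  2.1 18.2]
[[405.0, 429.0], [417.0, 283.0], [503.0, 290.0], [491.0, 436.0]]
tray z>2 975 [453.7 359.2] [ 84.7 146.3] 5.3 z [ 3.1  4.3 19.7]
[[405.0, 428.0], [418.0, 282.0], [503.0, 290.0], [489.0, 436.0]]
tray z>14 284 [453.7 359.2] [ 84.7 146.3] 5.3 z [16.  18.4 20.8]
[[405.0, 428.0], [418.0, 282.0], [503.0, 290.0], [489.0, 436.0]]
clamp nearby z [-3.6 -0.2  9.4]
clamp 285 [576.7 363.8] [40.3 34.3] 46.7 z [ 5.7  7.9 10.6]
[[550.0, 361.0], [575.0, 337.0], [603.0, 367.0], [578.0, 390.0]]
black nearby z [-3.9 -1.1 13.7]
black 107 [520.7 412.5] [32.7 13. ] 59.9 z [ 9.  13.3 16.3]
[[507.0, 402.0], [518.0, 395.0], [535.0, 423.0], [523.0, 430.0]]
cream nearby z [-4.1 -1.2 13.8]
cream 112 [541.1 310.9] [12.6 32.4] 69.4 z [ 6.8 13.1 15.8]
[[524.0, 311.0], [554.0, 299.0], [558.0, 311.0], [528.0, 322.0]]
400 [45, 3, 7, 3, 9, 3, 2, 3, 2, 18, 20, 21, 20, 2, 1, 1, 2]
420 [45, 1, 10, 3, 8, 20, 20, 21, 20, 21, 21, 19, 22, 8, 5, 2, 3]
440 [44, 3, 9, 6, 9, 21, 6, 4, 6, 5, 6, 5, 20, 20, 2, 4, 6]
460 [45, 3, 9, 3, 9, 21, 5, 6, 5, 5, 5, 6, 18, 20, 3, 2, 13]
480 [45, 2, 8, 3, 8, 22, 19, 5, 6, 6, 5, 5, 17, 22, 2, 4, 2]
500 [45, 1, 7, 3, 8, 18, 20, 4, 3, 3, 2, 2, 3, 17, 2, 3, 2]
520 [44, 0, 8, 3, 8, 2, 3, 15, 3, 2, 1, 16, 17, 2, 1, 3, 2]
540 [45, 1, 33, 36, 29, 2, 16, 16, 3, 1, 3, 3, 13, 1, 1, 1, 2]
560 [44, 45, 46, 51, 51, 46, 16, 14, 9, 11, 11, 2, 1, 1, 2, 2, 2]
580 [45, 44, 48, 50, 48, 45, 1, 2, 12, 11, 12, 1, 1, 2, 1, 7, 1]
600 [44, 43, 47, 50, 50, 46, 2, 1, 1, 9, 11, 2, 4, 11, 10, 11, 1]
620 [44, 44, 47, 50, 49, 45, 3, 2, 2, 2, 3, 2, 2, 10, 10, 10, 2]
640 [44, 44, 48, 50, 49, 46, 2, 3, 2, 2, 1, 2, 2, 2, 1, 2, 2]
660 [44, 45, 49, 49, 48, 46, 1, 12, 1, 1, 2, 2, 3, 2, 0, 1, 2]
680 [45, 45, 48, 50, 49, 47, 2, 11, 8, 2, 2, 2, 3, 4, 2, 2, 1]
700 [44, 44, 47, 50, 49, 47, 1, 14, 8, 1, 2, 2, 2, 2, 3, 2, 2]
```

View pics/crop.png

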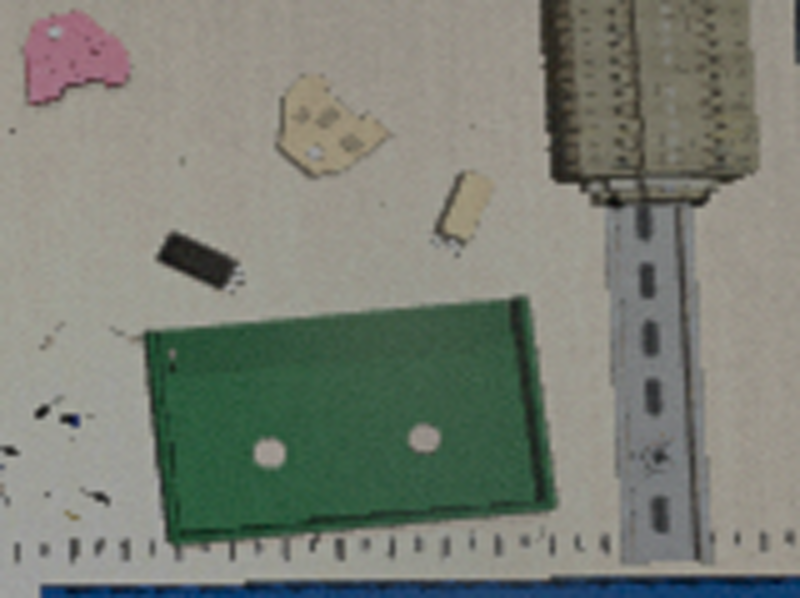

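Black relay, cream relay and clamp sizes and heights match the text. The tray's front-middle is at about (497,363) with a yaw of 0.084. First I'll shut the claw and align the tool with the tray.

Call:
arm_command --rows '[[[0, 0, 0], 0.0353], [[0, 0, 0], 0.0353], [[0, 0, 0], 0.0353], [[0, 0, 0], 0], [[0, 0, 0], 0]]' --claw 0

```text
t: 1.3
eef_pos: [252.5, -571.7, 214.7]
tcp_rot: [3.142, 0.0, 0.086]
ft_force: [-0.2, -1.0, -0.5]
opening: 0.638
grip_force: 0.0
```

Call:
arm_command --rows '[[[0.08, -0.17, 0], 0], [[0.08, -0.17, 0], 0], [[0.08, -0.17, 0], 0], [[0.08, -0.17, 0], 0], [[0.08, -0.17, 0], 0]]'

```text
t: 1.8
eef_pos: [334.8, -350.0, 214.8]
tcp_rot: [3.141, -0.0, 0.086]
ft_force: [0.2, 0.1, 0.8]
opening: 0.216
grip_force: 0.0
```

Call:
arm_command --rows '[[[0.0805, -0.1705, 0], 0], [[0.0805, -0.1705, 0], 0], [[0.0805, -0.1705, 0], 0], [[0.0805, -0.1705, 0], 0], [[0.0805, -0.1705, 0], 0]]'

```text
t: 2.3
eef_pos: [417.5, -129.2, 214.9]
tcp_rot: [3.141, -0.001, 0.086]
ft_force: [1.0, -0.3, 0.1]
opening: 0.005
grip_force: 0.0
```

Call:
arm_command --rows '[[[0.0805, -0.1705, 0], 0], [[0.0805, -0.1705, 0], 0], [[0.0805, -0.1705, 0], 0], [[0.0805, -0.1705, 0], 0], [[0.0805, -0.1705, 0], 0]]'

```text
t: 2.8
eef_pos: [500.1, 91.9, 214.8]
tcp_rot: [3.141, -0.001, 0.086]
ft_force: [0.4, -0.3, 0.4]
opening: 0.002
grip_force: 0.0
```

Call:
arm_command --rows '[[[0.0805, -0.1705, 0], 0], [[0.0805, -0.1705, 0], 0], [[0.0805, -0.1705, 0], 0], [[0.0805, -0.1705, 0], 0], [[0.0805, -0.1705, 0], 0]]'

```text
t: 3.3
eef_pos: [582.6, 312.6, 214.7]
tcp_rot: [3.142, -0.0, 0.086]
ft_force: [1.0, -0.5, 0.3]
opening: 0.007
grip_force: 0.0
```

Call:
arm_command --rows '[[[0, 0, 0.15], 0], [[0, 0, 0.15], 0], [[0, 0, 0.15], 0], [[0, 0, 0.15], 0], [[0, 0, 0], 0]]'

```text
t: 3.8
eef_pos: [580.0, 309.6, 60.0]
tcp_rot: [3.139, 0.008, 0.086]
ft_force: [-0.4, 0.2, 0.1]
opening: 0.006
grip_force: 0.0
```

```bash
python3 - <<'E'
from h import *
s=state(); print(s["eef_pos"],s["tcp_rot"])
p,d,K,T=cam("wrist"); W=world(d,K,T); save("pics/w1.png",p); print(np.linalg.inv(T)[:3,3])
print(s["eef_pos"])
E
```

```text
[579.98461177 309.59067435  60.00460554] [3.13907297 0.00767358 0.08555506]
[658.72557501 316.71278181 229.44958363]
[579.98461177 309.59067435  60.00460554]
```

View pics/w1.png

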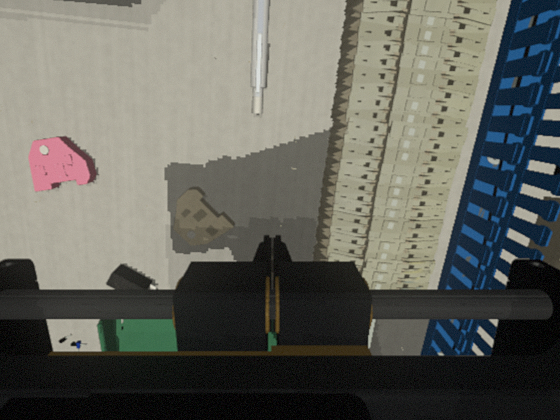

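The wrist view shows the shut fingers at column 273 (rows 235-350), looking narrow, plus the clamp at (205,215), the black relay at (130,278) and the pen at (258,60). I'll measure the finger profile to choose the pushing face.

```bash
python3 - <<'E'
from h import *
s=state(); e=s["eef_pos"]; yw=s["tcp_rot"][2]
p,d,K,T=cam("wrist"); W=world(d,K,T)-e
c,sn=np.cos(yw),np.sin(yw)
X=W[...,0]*c+W[...,1]*sn; Y=-W[...,0]*sn+W[...,1]*c; Z=W[...,2]
m=(d>0)&(abs(X)<60)&(abs(Y)<60)
for z in range(-4,80,6):
    k=m&(abs(Z-z)<3)
    if k.sum(): print(z,k.sum(),"x",np.percentile(X[k],[2,50,98]).round(1),"y",np.percentile(Y[k],[1,50,99]).round(1))
E
```

```text
-4 2 x [11.6 11.7 11.7] y [-0.6  0.2  1.1]
2 59 x [11.8 13.4 14. ] y [-4.4 -0.   4.9]
8 83 x [11.8 13.4 14.1] y [-6.   0.5  5.4]
14 122 x [11.9 13.4 14.1] y [-6.7  0.5  7.3]
20 149 x [11.8 13.5 14. ] y [-7.5 -0.   8. ]
26 187 x [11.8 13.4 14. ] y [-8.2 -0.   8.6]
32 166 x [11.6 13.5 14.1] y [-8.5 -0.   8.9]
38 71 x [11.7 12.3 13.9] y [-2.3  0.4  2.7]
44 103 x [ 6.5 12.2 14. ] y [-2.2  0.4  2.6]
50 42 x [-8.5 12.1 14.1] y [-2.1  0.   2.4]
56 67 x [-8.4 -4.6 12.6] y [-0.8  0.8  1.3]
62 12 x [-5.7 -3.4 -1.8] y [-1.5 -1.5  1.9]
68 18 x [-7.8 -5.7 -1.9] y [-1.5  1.9  1.9]
```

Shut fingertips: 26 mm along tool x and about 10 mm along tool y, with a vertical face toward x. That face suits pushing along -x. I'll descend behind the cream relay and push slowly.

Call:
arm_command --rows '[[[0, -0.02, 0.07], 0], [[0, 0, 0.07], 0], [[0, 0, 0.05], 0], [[0, 0, 0.026], 0], [[0, 0, 0], 0]]'

```text
t: 4.4
eef_pos: [581.7, 315.5, 10.2]
tcp_rot: [3.141, 0.001, 0.083]
ft_force: [0.2, -0.5, -0.0]
opening: 0.008
grip_force: 0.0
```

Call:
arm_command --rows '[[[-0.032, -0.0032, 0], 0], [[-0.032, -0.0032, 0], 0], [[-0.032, -0.0032, 0], 0], [[-0.032, -0.0032, 0], 0], [[0, 0, 0], 0]]'

```text
t: 4.9
eef_pos: [548.5, 316.2, 10.9]
tcp_rot: [3.141, 0.0, 0.084]
ft_force: [0.1, 0.5, -0.0]
opening: 0.003
grip_force: 0.0
```

```bash
cat >> h.py <<'E'
O=np.array([497,363.]);a=0.085
def tr(xy): 
    r=np.asarray(xy)-O; return np.stack([r[...,0]*np.cos(a)+r[...,1]*np.sin(a),-r[...,0]*np.sin(a)+r[...,1]*np.cos(a)],-1)
def look(name=None):
    s=state(); print("t",round(s["t"],2),"tcp tray",tr(s["eef_pos"][:2]).round(1),"z",s["eef_pos"][2].round(1))
    p,d,K,T=cam("top"); W=world(d,K,T); P=tr(W[...,:2]); hsv=cv2.cvtColor(p,cv2.COLOR_RGB2HSV)
    m=(d>0)&(P[...,0]>-83)&(P[...,0]<140)&(abs(P[...,1])<68)&(W[...,2]>6)&(W[...,2]<26)&~((hsv[...,0]>45)&(hsv[...,0]<90)&(hsv[...,1]>80))
    k,l,st,c=cv2.connectedComponentsWithStats(m.astype(np.uint8))
    for i in range(1,k):
        if st[i,4]>25:
            q=P[l==i]; r=cv2.minAreaRect(q.astype(np.float32)); print(st[i,4],"c",np.round(r[0],1),np.round(r[1],1),"ang",round(r[2]),"rgb",p[l==i].mean(0).astype(int),"z",np.percentile(W[l==i][:,2],95).round(1),"ext",q.min(0).round(),q.max(0).round())
    if name: save(name,cv2.resize(p[150:300,270:450],None,fx=4.4,fy=4,interpolation=cv2.INTER_CUBIC))
E
python3 -c "
from h import *
look()"
```

```text
t 4.9 tcp tray [ 47.4 -51. ] z 10.9
105 c [27.9 47.1] [32.9 12.7] ang 56 rgb [53 51 48] z 15.9 ext [19. 33.] [41. 63.]
44 c [  8.8 -50.8] [13.  13.5] ang 81 rgb [79 75 63] z 15.6 ext [  3. -58.] [ 16. -45.]
```

Call:
arm_command --rows '[[[0, 0, 0.016], 0], [[-0.032, -0.001, 0], 0], [[-0.032, -0.001, 0], 0], [[-0.032, -0.001, 0], 0], [[-0.032, -0.001, 0], 0]]'

```text
t: 5.45
eef_pos: [516.9, 314.3, 6.6]
tcp_rot: [3.141, 0.0, 0.083]
ft_force: [1.0, -0.6, 1.3]
opening: 0.004
grip_force: 0.1
```

Call:
arm_command --rows '[[[-0.032, -0.001, 0], 0], [[-0.032, -0.001, 0], 0], [[-0.032, -0.001, 0], 0], [[-0.03, 0, 0], 0], [[0, 0, 0], 0]]'

```text
t: 5.95
eef_pos: [485.2, 312.4, 6.6]
tcp_rot: [3.141, 0.001, 0.084]
ft_force: [-0.4, -0.1, 0.4]
opening: 0.003
grip_force: 0.0
```

```bash
python3 -c "
from h import *
look('pics/c2.png')"
```

```text
t 5.95 tcp tray [-16.  -49.4] z 6.6
260 c [78.9 -6.1] [40.6 33. ] ang 45 rgb [160 149 126] z 10.1 ext [ 61. -31.] [103.  11.]
105 c [28.2 46.9] [32.8 12.9] ang 59 rgb [52 51 48] z 15.7 ext [18. 33.] [41. 63.]
```

View pics/c2.png

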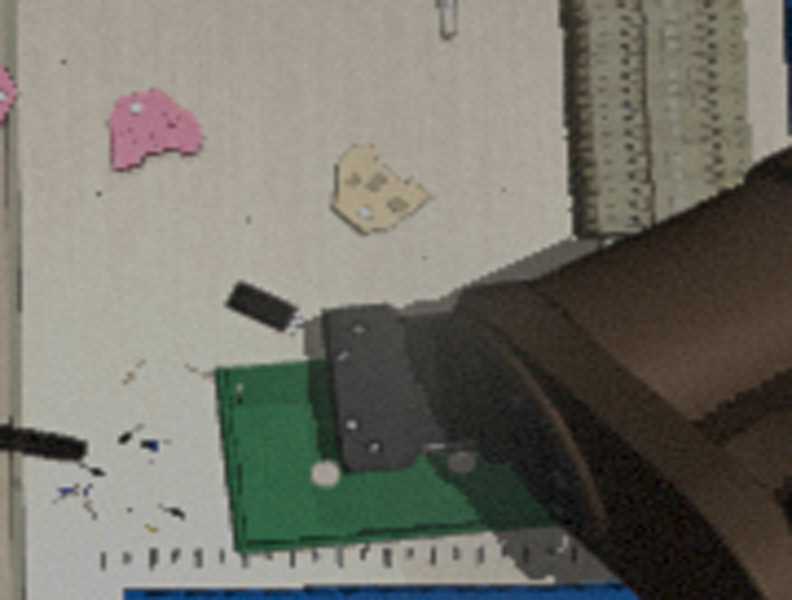

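The cream relay is in the tray, hidden under the gripper. The clamp (380,190) and the black relay (262,305) are still where they started. I'll move behind the black relay next.

Call:
arm_command --rows '[[[0.04, 0, 0], 0], [[0, 0, -0.1], 0], [[0, 0, -0.1], 0], [[0.096, -0.1325, 0], 0], [[0.096, -0.1325, 0], 0]]'

```text
t: 6.5
eef_pos: [540.7, 384.1, 58.2]
tcp_rot: [-3.141, -0.002, 0.082]
ft_force: [0.6, 0.3, 0.6]
opening: 0.01
grip_force: 0.0
```

Call:
arm_command --rows '[[[0.096, -0.1325, 0], 0], [[0, 0, 0], 0], [[0, 0, 0.1], 0], [[0, 0, 0.1], 0], [[0, 0, 0], 0]]'

```text
t: 7.0
eef_pos: [558.7, 417.0, 3.4]
tcp_rot: [3.139, 0.005, 0.083]
ft_force: [-1.4, -1.2, 0.5]
opening: 0.005
grip_force: 0.0
```

Call:
arm_command --rows '[[[-0.032, 0.003, 0], 0], [[-0.032, 0.003, 0], 0], [[-0.032, 0.003, 0], 0], [[-0.032, 0.003, 0], 0], [[0, 0, 0], 0]]'

```text
t: 7.5
eef_pos: [527.1, 412.7, 7.3]
tcp_rot: [3.142, -0.0, 0.084]
ft_force: [0.4, -0.3, -0.2]
opening: 0.004
grip_force: 0.0
```

```bash
python3 -c "
from h import *
look('pics/c3.png')"
```

```text
t 7.5 tcp tray [34.2 47. ] z 7.3
```

View pics/c3.png

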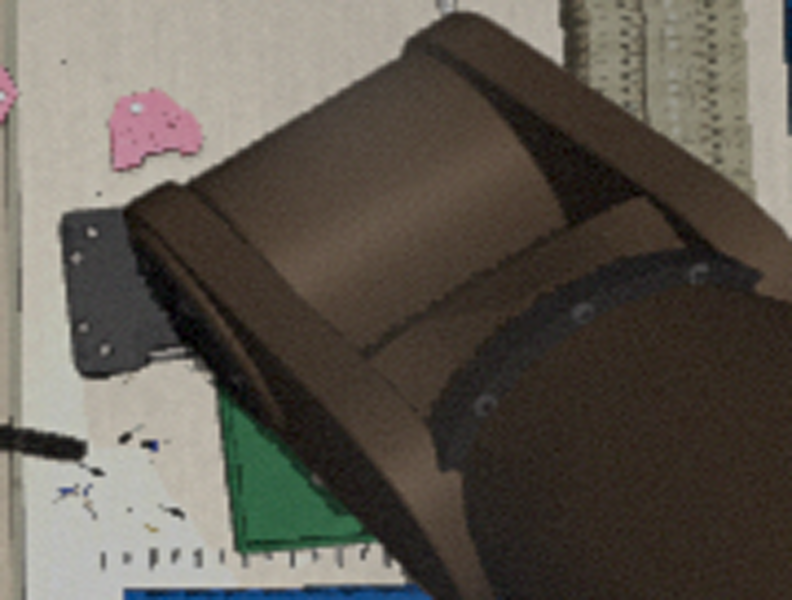

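The arm hides everything in the top view, so I'll try the side camera with depth.

```bash
sed -i 's/def look(name=None):/def look(name=None,cn="top"):/; s/cam("top")/cam(cn)/; s/st\[i,4\]>25/st[i,4]>8/' h.py; python3 - <<'E'
from h import *
look(cn="side")
p,d,K,T=cam("side")
v=np.array([520,380,10,1]); q=T@v; u=K@np.array([q[0],-q[1],-q[2]]); u=(u[:2]/u[2]).astype(int); print(u)
save("pics/s3.png",cv2.resize(p[u[1]-35:u[1]+35,u[0]-50:u[0]+50],None,fx=8,fy=8,interpolation=cv2.INTER_CUBIC))
E
```

```text
t 7.55 tcp tray [34.9 47.1] z 7.3
75 c [83.1 -5.5] [37.2 41.7] ang 29 rgb [121 115 101] z 11.9 ext [ 63. -33.] [103.  13.]
50 c [-39.4 -47.9] [15.9 45.6] ang 14 rgb [104 101  89] z 19.9 ext [-50. -68.] [-26. -26.]
101 c [19.2 54.2] [44.7 25.4] ang 26 rgb [25 25 25] z 23.9 ext [ 5. 33.] [44. 65.]
[316 202]
```

View pics/s3.png

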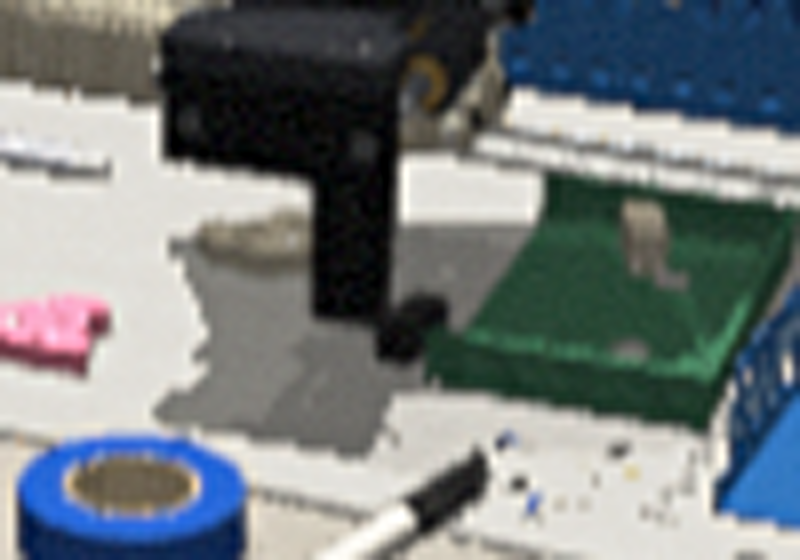

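Side view: the cream relay is on the tray floor at (650,235). The black relay sits just ahead of the fingers at (415,325), close to the tray's side wall end (435,350). I'll back off and look from above.

Call:
arm_command --rows '[[[0.05, 0, 0], 0], [[0, 0, -0.2], 0], [[0, 0.15, -0.2], 0], [[0, 0.2, 0], 0], [[0, 0.2, 0], 0]]'

```text
t: 8.15
eef_pos: [552.7, 283.3, 98.0]
tcp_rot: [-3.141, -0.003, 0.084]
ft_force: [0.9, -0.7, -0.3]
opening: 0.006
grip_force: 0.0
```

Call:
arm_command --rows '[[[0, 0.2, 0], 0], [[0, 0.2, 0], 0], [[0, 0, 0], 0], [[0, 0, 0], 0], [[0, 0, 0], 0]]'

```text
t: 8.65
eef_pos: [560.2, 185.2, 96.6]
tcp_rot: [-3.142, -0.0, 0.083]
ft_force: [0.3, 0.5, -0.4]
opening: 0.003
grip_force: 0.0
```

```bash
python3 -c "
from h import *
look('pics/c4.png')"
```

```text
t 8.65 tcp tray [  47.9 -182.5] z 96.6
255 c [78.7 -5.6] [40.6 34. ] ang 45 rgb [149 139 118] z 10.3 ext [ 61. -30.] [103.  11.]
102 c [12.6 45.4] [31.7 12.6] ang 78 rgb [48 47 44] z 16.1 ext [ 5. 30.] [20. 61.]
119 c [-40.7 -42.4] [12.3 32.8] ang 20 rgb [135 133 112] z 19.7 ext [-50. -59.] [-31. -26.]
```

View pics/c4.png

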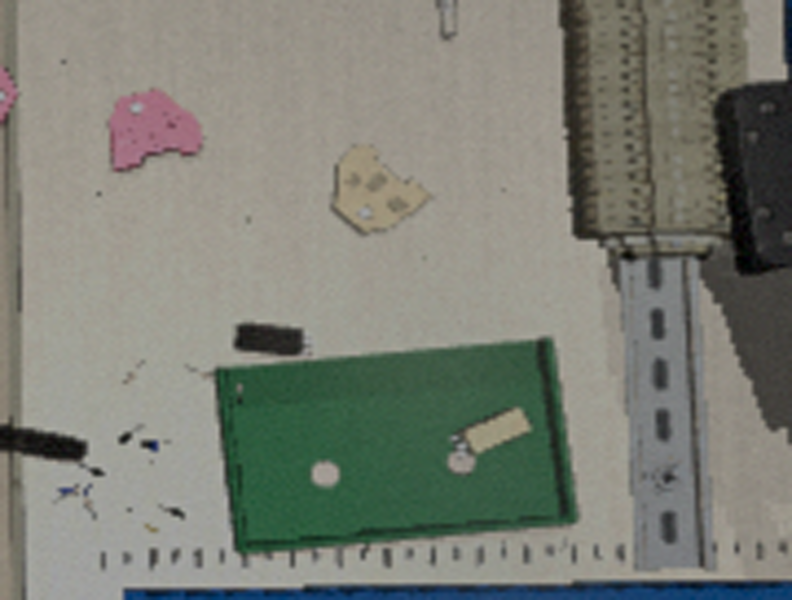

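The cream relay lies wholly on the tray floor at (497,430). The black relay (270,338) is nearly square to the opening and clear of the wall, and the clamp (380,190) is untouched. Next I'll push the black relay in straight.

Call:
arm_command --rows '[[[0, -0.1828, 0], 0], [[0, -0.1828, 0], 0], [[0, -0.1828, 0], 0], [[0, -0.1828, 0], 0], [[0, -0.1828, 0], 0]]'

```text
t: 9.2
eef_pos: [539.5, 415.7, 96.5]
tcp_rot: [3.142, -0.0, 0.085]
ft_force: [1.3, -0.3, 0.1]
opening: 0.003
grip_force: 0.0
```

Call:
arm_command --rows '[[[0, 0, 0], 0], [[0, 0, 0.12], 0], [[0, 0, 0.12], 0], [[0, 0, 0.11], 0], [[0, 0, 0], 0]]'

```text
t: 9.7
eef_pos: [538.5, 411.9, 5.4]
tcp_rot: [3.139, 0.005, 0.084]
ft_force: [-0.9, 0.2, -0.6]
opening: 0.005
grip_force: 0.0
```

```bash
python3 -c "
from h import *
look(cn='side')"
```

```text
t 9.7 tcp tray [45.5 45.2] z 5.4
48 c [-40.6 -45.1] [14.2 42.7] ang 12 rgb [103 100  88] z 20.3 ext [-52. -67.] [-33. -26.]
47 c [87.7 -0.5] [24.3 34.4] ang 19 rgb [122 115 100] z 11.8 ext [ 72. -21.] [102.  14.]
62 c [42.9 52.2] [23.2 17.3] ang 15 rgb [24 24 24] z 24.6 ext [33. 41.] [56. 59.]
47 c [13.3 48.6] [28.7 13.7] ang 80 rgb [24 23 23] z 16.5 ext [ 5. 35.] [21. 63.]
```

Call:
arm_command --rows '[[[0, 0, 0.006], 0], [[-0.032, 0, 0], 0], [[-0.032, 0, 0], 0], [[-0.032, 0, 0], 0], [[-0.032, 0, 0], 0]]'

```text
t: 10.25
eef_pos: [508.2, 409.7, 8.3]
tcp_rot: [-3.141, -0.001, 0.083]
ft_force: [0.7, -0.0, 0.5]
opening: 0.005
grip_force: 0.3
```

Call:
arm_command --rows '[[[-0.032, 0, 0], 0], [[-0.032, 0, 0], 0], [[-0.032, 0, 0], 0], [[-0.032, 0, 0], 0], [[-0.032, 0, 0], 0]]'

```text
t: 10.75
eef_pos: [468.2, 406.2, 7.5]
tcp_rot: [3.141, 0.0, 0.083]
ft_force: [0.2, -0.7, -0.3]
opening: 0.004
grip_force: 0.1
```

Call:
arm_command --rows '[[[-0.032, 0, 0], 0], [[-0.03, 0, 0], 0], [[0, 0, 0], 0], [[0.05, 0, 0], 0], [[0, 0, -0.1], 0]]'

```text
t: 11.25
eef_pos: [467.0, 405.5, 30.6]
tcp_rot: [3.14, 0.003, 0.083]
ft_force: [-1.7, 0.0, 0.1]
opening: -0.0
grip_force: 0.0
```

```bash
python3 -c "
from h import *
look(cn='side')"
```

```text
t 11.25 tcp tray [-26.3  44.9] z 30.6
78 c [76.9 -4.3] [41.3 34. ] ang 50 rgb [189 181 159] z 11.7 ext [ 61. -31.] [101.  14.]
49 c [-39.6 -46.5] [14.4 39.6] ang 19 rgb [100  98  86] z 19.9 ext [-50. -67.] [-30. -26.]
25 c [-60.7  48.6] [27.  11.9] ang 89 rgb [27 29 27] z 20.5 ext [-67.  35.] [-55.  62.]
```

Call:
arm_command --rows '[[[0, 0, -0.1], 0], [[0.151, 0.053, 0], 0], [[0.151, 0.053, 0], 0], [[0.151, 0.053, 0], 0], [[0.151, 0.053, 0], 0]]'

```text
t: 11.8
eef_pos: [623.5, 365.0, 57.9]
tcp_rot: [-3.141, -0.001, 0.083]
ft_force: [0.1, 0.7, -0.2]
opening: 0.004
grip_force: 0.0
```

Call:
arm_command --rows '[[[0, 0, 0], 0], [[0, 0, 0.07], 0], [[0, 0, 0.07], 0], [[0, 0, 0.065], 0], [[0, 0, 0], 0]]'

```text
t: 12.3
eef_pos: [618.7, 365.5, 2.7]
tcp_rot: [3.14, 0.005, 0.084]
ft_force: [-0.1, -0.6, -0.4]
opening: 0.001
grip_force: 0.0
```

Call:
arm_command --rows '[[[0, 0, 0], 0], [[-0.032, 0, 0], 0], [[-0.032, 0, 0], 0], [[-0.032, 0, 0], 0], [[-0.032, 0, 0], 0]]'

```text
t: 12.8
eef_pos: [588.2, 363.1, 6.9]
tcp_rot: [-3.141, -0.001, 0.083]
ft_force: [-0.8, 0.8, -0.4]
opening: 0.002
grip_force: 0.2
```

Call:
arm_command --rows '[[[-0.032, 0, 0], 0], [[-0.032, 0, 0], 0], [[-0.032, 0, 0], 0], [[0, 0, 0], 0], [[0, 0, 0], 0]]'

```text
t: 13.3
eef_pos: [565.0, 361.2, 6.4]
tcp_rot: [3.142, -0.0, 0.083]
ft_force: [0.3, -0.1, -0.2]
opening: -0.0
grip_force: 0.0
```

```bash
python3 -c "
from h import *
look(cn='side')"
```

```text
t 13.3 tcp tray [67.6 -7.6] z 6.4
140 c [42.3 -5.3] [64.3 39. ] ang 35 rgb [74 70 63] z 23.8 ext [ 12. -36.] [79.  6.]
46 c [-38.3 -48.1] [12.9 44.4] ang 18 rgb [106 103  90] z 20.3 ext [-50. -67.] [-26. -26.]
25 c [-60.7  47. ] [25.2 11.2] ang 88 rgb [53 54 51] z 20.2 ext [-66.  34.] [-55.  60.]
```

```bash
python3 - <<'E'
from h import *
look('pics/c5.png')
p,d,K,T=cam("side"); W=world(d,K,T); P=tr(W[...,:2])
m=(d>0)&(P[...,0]>5)&(P[...,0]<75)&(abs(P[...,1])<60)&(W[...,2]>5)&(W[...,2]<16)&(p.min(-1)>45)
q=P[m]; print(m.sum(),q.min(0),q.max(0),np.median(q,0))
for x in range(5,75,6):
    k=q[abs(q[:,0]-x)<3]
    if len(k): print(x,len(k),k[:,1].min().round(),k[:,1].max().round())
E
```

```text
t 13.35 tcp tray [67.8 -7.6] z 6.4
95 c [24.9 -4.7] [36.6 13.8] ang 39 rgb [85 80 68] z 10.5 ext [ 11. -21.] [42.  4.]
108 c [-41.  -41.8] [12.5 31.8] ang 20 rgb [89 86 73] z 19.5 ext [-50. -59.] [-31. -26.]
94 c [-60.9  44.6] [31.2 11.2] ang 84 rgb [45 45 42] z 19.4 ext [-67.  29.] [-55.  60.]
96 [ 11.06541575 -35.17934265] [71.78870616  8.73336985] [32.3209117  -6.37314289]
11 5 -18.0 -7.0
17 12 -22.0 -1.0
23 15 -29.0 3.0
29 15 -35.0 3.0
35 18 -35.0 9.0
41 14 -29.0 6.0
47 7 -11.0 3.0
53 4 -11.0 -2.0
59 2 -1.0 -0.0
65 2 -4.0 -1.0
71 2 -3.0 1.0
```

View pics/c5.png

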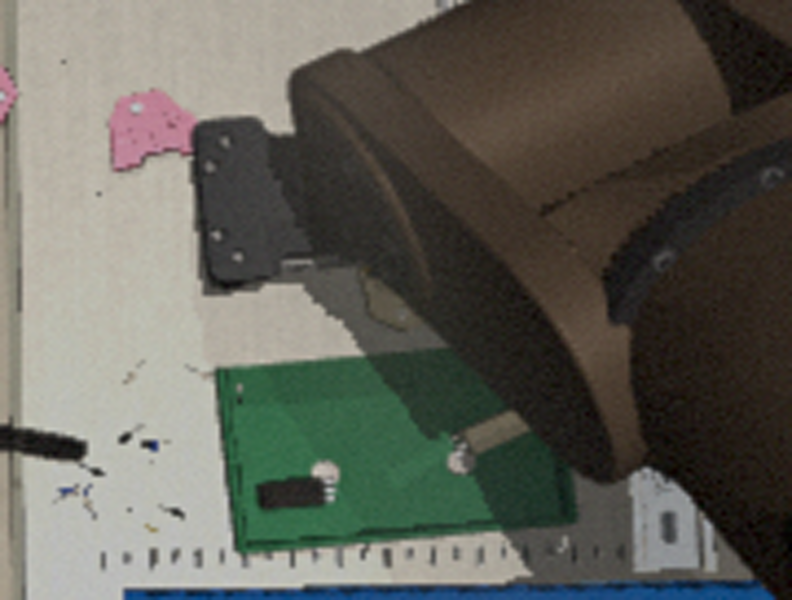

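The clamp (385,300) is moving in straight, at y -33..8 in the tray frame. The black relay (290,492) and the cream relay (490,435) are on the floor. I'll contact the clamp further toward -y and steer it to +y, between the relays.

Call:
arm_command --rows '[[[0.032, 0, 0], 0], [[0, 0.026, 0], 0], [[0, 0, 0], 0], [[-0.032, 0, 0], 0], [[-0.032, -0.006, 0], 0]]'

```text
t: 13.95
eef_pos: [556.7, 355.2, 6.2]
tcp_rot: [3.141, 0.0, 0.083]
ft_force: [-0.0, -0.8, -0.6]
opening: 0.008
grip_force: 0.1
```

Call:
arm_command --rows '[[[-0.032, -0.006, 0], 0], [[-0.032, -0.006, 0], 0], [[-0.032, -0.006, 0], 0], [[-0.032, -0.006, 0], 0], [[0, 0, 0], 0]]'

```text
t: 14.45
eef_pos: [523.9, 359.0, 6.4]
tcp_rot: [3.141, 0.001, 0.084]
ft_force: [-1.0, 0.9, 0.6]
opening: 0.005
grip_force: 0.0
```

```bash
cat >> h.py <<'E'
def prof(cn="side"):
    look(cn=cn)
    p,d,K,T=cam(cn); W=world(d,K,T); P=tr(W[...,:2])
    m=(d>0)&(P[...,0]>-83)&(P[...,0]<75)&(abs(P[...,1])<60)&(W[...,2]>5.5)&(W[...,2]<17)&(p[...,0]>p[...,1]-3)&(p.min(-1)>45)
    q=P[m]
    for x in range(-77,75,6):
        k=q[abs(q[:,0]-x)<3]
        if len(k): print(x,len(k),k[:,1].min().round(),k[:,1].max().round())
E
python3 -c "
from h import *
prof()"
```

```text
t 14.45 tcp tray [26.5 -6.3] z 6.4
44 c [-38.4 -47.7] [12.1 40.2] ang 19 rgb [103  99  87] z 20.0 ext [-50. -67.] [-32. -28.]
153 c [ 6.9 -9. ] [56. 42.] ang 53 rgb [75 72 64] z 23.5 ext [-20. -34.] [37.  9.]
23 c [-60.5  46.5] [27.5 11.9] ang 89 rgb [54 54 52] z 20.2 ext [-66.  33.] [-54.  60.]
-47 6 -33.0 -28.0
-41 8 -33.0 -28.0
-35 4 -37.0 -33.0
-23 2 -14.0 -13.0
-17 11 -27.0 -8.0
-11 18 -28.0 4.0
-5 17 -33.0 3.0
1 18 -35.0 8.0
7 18 -33.0 6.0
13 9 -30.0 3.0
19 1 -2.0 -2.0
25 2 -4.0 -0.0
31 2 -3.0 0.0
37 2 -3.0 -2.0
```

Call:
arm_command --rows '[[[-0.032, -0.008, 0], 0], [[-0.032, -0.008, 0], 0], [[-0.032, -0.008, 0], 0], [[-0.032, -0.008, 0], 0], [[-0.032, -0.004, 0], 0]]'

```text
t: 15.05
eef_pos: [483.6, 364.6, 6.3]
tcp_rot: [3.141, 0.0, 0.083]
ft_force: [-0.1, -0.3, -0.2]
opening: 0.004
grip_force: 0.0
```

Call:
arm_command --rows '[[[-0.016, 0, 0], 0], [[0, 0, 0], 0], [[0.05, 0, 0], 0], [[0, 0, -0.2], 0], [[0, 0.1, -0.2], 0]]'

```text
t: 15.55
eef_pos: [495.8, 343.8, 101.4]
tcp_rot: [3.141, 0.001, 0.084]
ft_force: [-0.0, 0.8, 0.8]
opening: 0.003
grip_force: 0.0
```

Call:
arm_command --rows '[[[0, 0.2, 0], 0], [[0, 0.2, 0], 0], [[0, 0.2, 0], 0], [[0, 0, 0], 0], [[0, 0, 0], 0]]'

```text
t: 16.05
eef_pos: [508.6, 192.3, 101.4]
tcp_rot: [-3.141, -0.001, 0.08]
ft_force: [-0.1, 1.4, -0.2]
opening: 0.0
grip_force: 0.0
```

```bash
python3 -c "
from h import *
look('pics/c6.png')"
```

```text
t 16.05 tcp tray [  -2.9 -171.1] z 101.4
427 c [-28.4 -32.5] [58.4 41.5] ang 71 rgb [141 135 114] z 18.3 ext [-50. -59.] [ 0. -1.]
98 c [-61.   44.1] [31.8 11.2] ang 84 rgb [42 41 39] z 19.3 ext [-66.  28.] [-55.  60.]
```

View pics/c6.png

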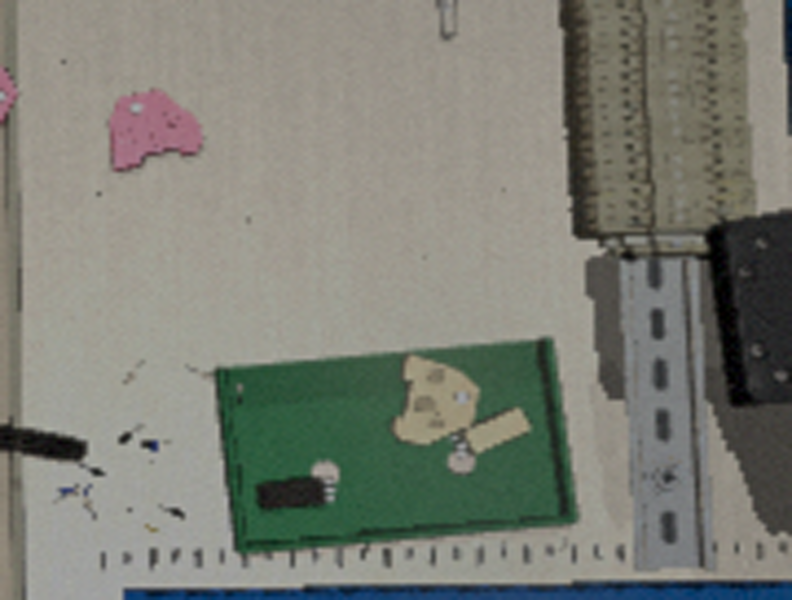

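Top view: the clamp turned and drifted to (437,400), touching the cream relay's pins, and its far edge is still on the lip. I'll nudge it sideways toward +y from the wall side, then push it back.

Call:
arm_command --rows '[[[-0.012, -0.156, 0], 0], [[-0.012, -0.156, 0], 0], [[-0.012, -0.156, 0], 0], [[0, 0, 0], 0], [[0, 0, 0.1], 0]]'

```text
t: 16.6
eef_pos: [489.3, 312.2, 77.9]
tcp_rot: [-3.14, -0.005, 0.087]
ft_force: [0.4, -1.2, -0.4]
opening: 0.004
grip_force: 0.0
```

Call:
arm_command --rows '[[[0, 0, 0.12], 0], [[0, 0, 0.11], 0], [[0, 0, 0.04], 0], [[0, 0, 0], 0], [[0, 0, 0], 0]]'

```text
t: 17.1
eef_pos: [489.0, 309.6, 9.3]
tcp_rot: [-3.141, -0.001, 0.084]
ft_force: [-0.0, -0.3, -1.2]
opening: 0.005
grip_force: 0.0
```

Call:
arm_command --rows '[[[0, -0.032, 0], 0], [[0, -0.032, 0], 0], [[0, -0.032, 0], 0], [[0, -0.032, 0], 0], [[0, 0, 0], 0]]'

```text
t: 17.6
eef_pos: [485.8, 342.3, 8.8]
tcp_rot: [-3.141, -0.001, 0.084]
ft_force: [-0.3, 0.6, 0.2]
opening: 0.008
grip_force: 0.0
```

```bash
python3 -c "
from h import *
look()"
```

```text
t 17.6 tcp tray [-12.9 -19.7] z 8.8
30 c [-48.5   9.6] [18.8  5.7] ang 84 rgb [104  97  81] z 14.2 ext [-51.   0.] [-45.  19.]
101 c [-60.9  44.4] [32.5 11.2] ang 85 rgb [43 43 40] z 19.7 ext [-67.  28.] [-55.  60.]
```

Call:
arm_command --rows '[[[0, 0.03, 0], 0], [[0, 0, -0.2], 0], [[0, 0.1, -0.17], 0], [[0, 0.2, 0], 0], [[0, 0.2, 0], 0]]'

```text
t: 18.15
eef_pos: [497.0, 207.5, 102.3]
tcp_rot: [-3.141, -0.003, 0.084]
ft_force: [0.5, -1.0, -0.6]
opening: 0.006
grip_force: 0.0
```

Call:
arm_command --rows '[[[0, 0.15, 0], 0], [[0, 0, 0], 0], [[0, 0, 0], 0], [[0, 0, 0], 0], [[0, 0, 0], 0]]'

```text
t: 18.65
eef_pos: [499.8, 172.5, 101.0]
tcp_rot: [3.142, 0.0, 0.084]
ft_force: [-0.4, 0.2, -0.2]
opening: 0.006
grip_force: 0.0
```

```bash
python3 -c "
from h import *
look('pics/c7.png')"
```

```text
t 18.65 tcp tray [ -13.4 -190. ] z 101.0
308 c [-31.    2.8] [34.9 41. ] ang 90 rgb [144 138 116] z 14.0 ext [-51. -15.] [-10.  20.]
120 c [-40.8 -42.1] [12.4 32.6] ang 20 rgb [134 132 111] z 19.6 ext [-50. -59.] [-31. -26.]
100 c [-61.   44.3] [32.3 11.2] ang 84 rgb [40 40 37] z 19.6 ext [-67.  28.] [-55.  60.]
```

View pics/c7.png

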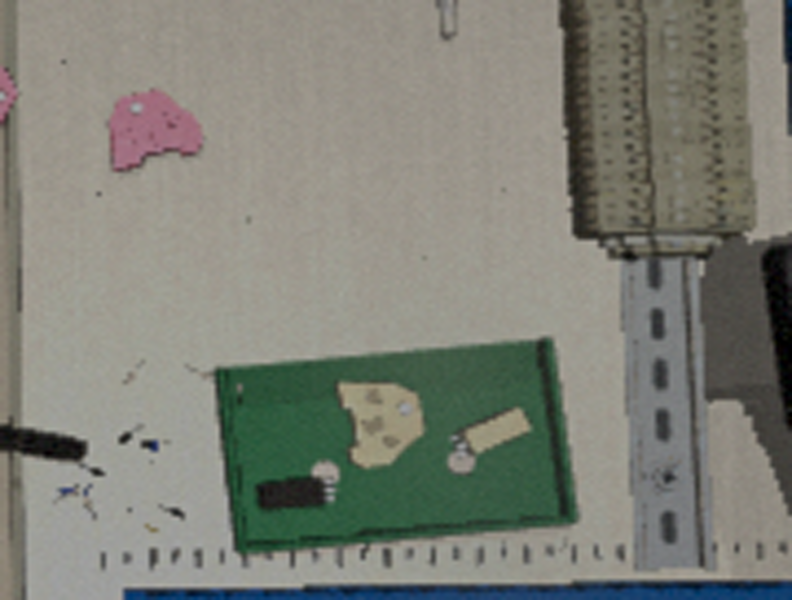

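The clamp now lies square in the middle at (385,425), x -51..-10, clear of both relays. One more straight push of about 20 mm should do it.

Call:
arm_command --rows '[[[0.0203, -0.152, 0], 0], [[0.0203, -0.152, 0], 0], [[0.0203, -0.152, 0], 0], [[0.0203, -0.152, 0], 0], [[0.0203, -0.152, 0], 0]]'

```text
t: 19.2
eef_pos: [508.8, 365.6, 100.9]
tcp_rot: [3.141, 0.0, 0.085]
ft_force: [0.2, -0.2, 0.5]
opening: 0.004
grip_force: 0.0
```

Call:
arm_command --rows '[[[0, 0, 0], 0], [[0, 0, 0.14], 0], [[0, 0, 0.14], 0], [[0, 0, 0.095], 0], [[0, 0, 0], 0]]'

```text
t: 19.7
eef_pos: [507.6, 362.3, 4.3]
tcp_rot: [3.139, 0.005, 0.084]
ft_force: [-0.5, 0.6, 0.1]
opening: 0.004
grip_force: 0.0
```

Call:
arm_command --rows '[[[0, 0, 0], 0], [[-0.03, 0, 0], 0], [[-0.03, 0, 0], 0], [[-0.03, 0, 0], 0], [[-0.028, 0, 0], 0]]'

```text
t: 20.2
eef_pos: [479.5, 360.8, 8.0]
tcp_rot: [-3.141, -0.001, 0.083]
ft_force: [0.7, 0.1, 0.9]
opening: 0.003
grip_force: 0.2
```

Call:
arm_command --rows '[[[0, 0, 0], 0], [[0, 0, 0], 0], [[0.05, 0, 0], 0], [[0, 0, -0.2], 0], [[0, 0.1, -0.17], 0]]'

```text
t: 20.7
eef_pos: [495.7, 338.0, 100.3]
tcp_rot: [3.141, 0.001, 0.085]
ft_force: [0.3, -0.4, 1.0]
opening: 0.006
grip_force: 0.0
```

Call:
arm_command --rows '[[[0, 0.2, 0], 0], [[0, 0.2, 0], 0], [[0, 0.2, 0], 0], [[0, 0, 0], 0], [[0, 0, 0], 0]]'

```text
t: 21.2
eef_pos: [508.4, 186.3, 100.1]
tcp_rot: [-3.141, -0.001, 0.08]
ft_force: [-0.6, 0.7, -1.0]
opening: 0.002
grip_force: 0.0
```

```bash
python3 -c "
from h import *
look()
for l in('tape_roll','pen','marker'): print(l,[(np.round(r['position']).tolist(),round(r['confidence'],2)) for r in models.mark_of('top',l)])"
```

```text
t 21.2 tcp tray [  -3.7 -177.1] z 100.1
119 c [-40.8 -41.9] [12.3 33.1] ang 20 rgb [135 132 112] z 19.5 ext [-50. -59.] [-31. -26.]
312 c [-49.9   2.9] [41.5 34. ] ang 1 rgb [144 139 116] z 14.4 ext [-71. -14.] [-29.  20.]
100 c [-60.7  43.8] [11.8 32.6] ang 2 rgb [41 41 39] z 20.1 ext [-67.  28.] [-55.  60.]
tape_roll [([531.0, 566.0, -0.0], 0.69), ([435.0, 403.0, 5.0], 0.41)]
pen [([718.0, 328.0, 2.0], 0.77)]
marker [([471.0, 555.0, 4.0], 0.83)]
```

All three lie wholly on the tray floor, and the tape roll, pen and marker are where they started. The robot touches nothing.

```bash
python3 -c "
from h import *
print(env.job_done())"
```

```text
the job is handed in; nothing more can be done
None
```

The end clamp, black relay and cream relay were swept onto the tray's flat floor, and by the last camera check the tape roll, pen and marker had not moved; I handed the job in at about 21 s, and no verdict was returned.

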